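Hold a spring clip open round the edge of a photo board

TASK

I want to slip a second print against the photo board: lift the blue spring clip off the freely spinning wooden turntable, squeeze its levers so that its jaws gape wide, and bring the jaws around the photo board's upright edge that is nearer the robot, about halfway up. Finish while still holding the squeezed clip there in the air, wide open, one jaw well past the edge on each side of the board and neither touching it. Do not drop the clip, push the photo stand about, move the bowl or the remote, or knock the key ring off the turntable.

Things in the scene. Friction and masses are not known exactly. Their poses are not given: they have to be found in the camera images.
- turntable: Low wooden lazy Susan, a disc 250 mm across and 12 mm thick on a fixed dark steel foot; its flat top is 35 mm above the cabinet top. Origin: on its axis at the cabinet top. The disc turns freely on a vertical axis with hardly any friction, so anything that brushes it or what lies on it sets it turning.
- clip: Blue plastic spring clip, like a big clothes peg: 111 mm long, 30 mm deep, about 55 g, lying on its side on the turntable, pivot pin upright. Origin: on the pivot axis (10 mm steel coil), at the clip's underside as it lies; it fills z 0 to 30 mm. +x points to the jaws, which end 49 mm ahead of the pivot; the levers run back to x = -62 mm.
- clip_levers (a point): Place to pinch: midway between the two ribbed levers, 42 mm behind the pivot (clip x = -42 mm), 15 mm above its underside; axes as the clip. Levers are 5 mm thick; over their outer faces they measure 47 mm here (60 mm at the tail) when closed, 20 mm all along when fully squeezed. Squeezing along y opens the jaws: about 6 N starts it, 12 N reaches the stop, 20 to 30 N holds it firmly there.
- clip_left (a joint): Opening angle of the clip's +y half about the pivot: 0 closed, 0.3 rad at the stop (wide open). Both halves move alike, so the clip's x axis stays midway. The spring shuts it when let go.
- clip_right (a joint): Opening angle of the clip's -y half about the pivot: 0 closed, 0.3 rad at the stop.
- tip_left (a point): Gripping face of the +y jaw's rubber lip, 45.5 mm ahead of the pivot and at half the clip's depth (z = 15 mm in the clip's frame). The lip reaches 3.5 mm further ahead. The two tips are 1 mm apart when closed, 28 mm when fully open.
- tip_right (a point): Gripping face of the -y jaw's rubber lip; mirror image of tip_left.
- photo_stand: White marble block 120 (x) by 70 (y) by 30 mm high, loose, about 0.75 kg with its board. A stiff photo board, 100 mm wide (x), 3 mm thick (y), stands upright in its slot, its top 168 mm above the cabinet. Origin: centre of the block's underside. The board lies in the plane y = 0; its upright edge at x = -50 mm is always the one nearer the robot, and +x points from it into the board.
- photo_edge (a point): Middle of the board's nearer upright edge: half-way between the block's top and the board's top, 99 mm above the cabinet, at x = -50 mm, y = 0 of the photo stand; axes as the photo stand.
- keyring: Steel key ring, 35 mm across, with a round steel tag, 68 mm long in all and 4 mm thick, lying on the turntable near its rim. Origin: centre of the ring, underside. To stay on the turntable.
- bowl: Smoked glass bowl, 130 mm across and 60 mm high, standing on the cabinet. Origin: centre of its underside. Not to be moved.
- remote: Orange plastic remote control, 170 by 45 by 18 mm, lying on the cabinet, long side along its x. Origin: centre of its underside. Not to be moved.
There are look-alikes about, which are no part of the job. Of the things like the clip, leave any that is yellow; of the rest the larger one is meant.

How it is judged:
On the way:
1. the clip is lifted clear of the turntable (its underside at least 25 mm above the disc, touching nothing of it) (height (world z) of clip above 0.06 m and contact force between clip and turntable below 0.1 N and contact force between the fingers and clip above 1 N), for 0.2 s.
At the end, for the whole second after the job is handed in: Fingers hold the clip off everything (over 2 N, still), tips over 18 mm apart, one each side of the board (3 mm or more off its mid-plane), 8 to 40 mm past the nearer edge, within 35 mm of its mid-height; stand within 12 mm, bowl and remote within 20 mm of their starts, key ring on turntable (((x of tip_left in the frame of photo_stand between -0.042 and -0.01 m and y of tip_left in the frame of photo_stand above 0.003 m and z of tip_left in the frame of photo_stand between 0.064 and 0.134 m and x of tip_right in the frame of photo_stand between -0.042 and -0.01 m and y of tip_right in the frame of photo_stand below -0.003 m and z of tip_right in the frame of photo_stand between 0.064 and 0.134 m) or (x of tip_left in the frame of photo_stand between -0.042 and -0.01 m and y of tip_left in the frame of photo_stand below -0.003 m and z of tip_left in the frame of photo_stand between 0.064 and 0.134 m and x of tip_right in the frame of photo_stand between -0.042 and -0.01 m and y of tip_right in the frame of photo_stand above 0.003 m and z of tip_right in the frame of photo_stand between 0.064 and 0.134 m)) and distance between tip_left and tip_right above 0.018 m and contact force between the fingers and clip above 2 N and contact force between clip and photo_stand below 0.2 N and contact force between clip and turntable below 0.2 N and height (world z) of clip above 0.045 m and linear speed of clip below 0.02 m/s and distance of photo_stand from where it was at the start of the episode below 0.012 m and angle between photo_stand's own z axis and vertical below 0.05 rad and height (world z) of keyring above 0.025 m and distance of each of bowl, remote from where it was at the start of the episode below 0.02 m); the arm keeps its last pose, push and grip.
It fails at once if the clip is dropped or swept off the turntable (its underside lower than 20 mm) (height (world z) of clip below 0.02 m).
It fails at once if the photo stand is pushed more than 12 mm or tipped (distance of photo_stand from where it was at the start of the episode above 0.012 m or angle between photo_stand's own z axis and vertical above 0.15 rad).
It fails at once if the bowl or the remote is moved more than 20 mm (distance of any of bowl, remote from where it was at the start of the episode above 0.02 m).
It fails at once if the key ring is knocked off the turntable (height (world z) of keyring below 0.025 m).
It also fails if it takes over 43 s, if anything falls off the work surface, if the arm or the gripper's body presses on something with over 40 N, if the wrist force passes 120 N, or if a joint passes its speed limit or range.

ROBOT

A 6-joint arm with a two-finger parallel gripper is mounted at the origin on the work surface. World frame = base frame: x ahead of the robot, y to its left, z up, the work surface at z = 0. Lengths are in m, angles in rad, forces in N, time in s.
With the tool pointing down it reaches from about 0.25 to 0.725 m from the base axis. Payload 4 kg.
Tool frame: the origin (TCP) lies midway between the tips of the shut fingers; the grasp point (between the pads) lies 19 mm behind it; z points along the fingers, y is the line along which they close (so a half turn about z gives the same grasp; the last joint's range is limited). The gripper opens to 85 mm and grips with 20 to 120 N. Pads are 22 mm wide; open, the fingers measure 114 mm over their backs; the gripper's body (76 mm by 85 mm) begins 54 mm behind the grasp point. The pads swing forward as they close: fully open they stand 13 mm farther back than shut.
Start: joints at [1.22, 0.241, 0.005, 1.335, 0, 1.571], TCP at [0.172, 0.47, 0.231] pointing down, gripper open.
Joint ranges: [-2.72, 2.72], [-1.05, 1.87], [-1.09, 1.28], [-1.99, 2.15], [-1.42, 1.44], [-3.14, 3.14]. Speed limits (rad/s): [2.79, 2.79, 3.14, 3.14, 3.14, 3.14].

INTERFACE

Orientations are given as a unit quaternion [x, y, z, w].
In Python, from workcell import bot, camera, job_done gives the robot as it stands.
- The arm moves only by the tool carry_out, never from a script. Its argument "plan" is a list of rows, each an object of numbers: "dx", "dy", "dz": the shift along the tool's x, y, z in mm; "twist": the turn about the tool's z in degrees; "fingers": the closure, from -1 (fully open) to 1 (shut). In form: [{"dx": .., "dy": .., "dz": .., "twist": .., "fingers": ..}, ...]. A call has exactly 5 rows; each row is the pose to reach, as a shift and turn from the pose commanded when the call began, along the tool's axes at that moment; what a row does not reach only later rows make up. A row lasts 1/12 s, in which the tool goes at most 41.7 mm and 7.16 degrees, less where a joint would pass 70% of its speed; a pose out of reach is approached as far as the arm can. A call with a gripper value outside its range is refused whole. The fingers move at their own pace and stop on an object; the grip force is fixed at half the most. Time passes only in rows, so rows that repeat a pose let the fingers close, or fill a call up. It gives the time, the measured TCP pose, the force, the opening and the grip force at its end, in the units of the state.
- bot.get_obs(): the state, without advancing time (a new reading comes with each control period).
- camera(name): name is "scene" or "top"; returns a dict with "image" (420x560x3 uint8, red, green, blue), "intrinsics" (3x3 intrinsics, pixels), "distortion" ([k1, k2, p1, p2, k3] as OpenCV has them; the pictures are not rectified), "eye" and "attitude" of the camera in the world. Camera axes: x right, y down, z forward; pixel columns grow to the right and rows downward; lengths in m; the calibration is good to about 2 mm. A picture is of the moment at which its call begins. There is no depth.
- job_done(): hands the job in; it is judged then, once.
The state is a dict: "clock": time; "joint_pos": joint angles; "joint_vel": joint speeds; "tau": joint torques, N m; "eef_pos": TCP position; "tool_rot": TCP orientation; "ft_force": force on the tool from outside, world axes, zero at the start; "ft_torque": the same for the moment, N m; "grip_width": finger opening in m; "grasp_force": force on a finger pad.
Only numpy, scipy, OpenCV 4.12 (cv2) and the standard library are available. Lean on these libraries where they do the work, as an engineer would, in place of code of your own. Each camera call takes 0.05 s, during which the arm holds its last target. There are 200 camera calls.

## Working session

There is one attempt and no reset: what is moved stays moved. The work goes in short steps, Python scripts to look and compute and a tool call to move; the robot and the scene stay as the last step left them, time stands still between calls to the robot, and variables do not carry over. Pictures are saved under pics/ and viewed, at most 10 in all, crops included, and the job is handed in when it is done.

Besides the shell and the picture viewer there is one more tool, called after "Emit:" as a command line: name --argument value ..., lists and objects as JSON in quotes. carry_out: Moves the arm, as the interface text tells. Its arguments: {"type":"object","properties":{"plan":{"type":"array","items":{"type":"object","properties":{"dx":{"type":"number"},"dy":{"type":"number"},"dz":{"type":"number"},"twist":{"type":"number"},"fingers":{"type":"number"}}}}},"required":["plan"]}

```bash
mkdir -p pics
cat > h.py <<'E'
import numpy as np, cv2, pickle
from workcell import bot, camera, job_done
from scipy.spatial.transform import Rotation as R
def snap(n,f):
    c=camera(n); pickle.dump(c,open(f'pics/{f}.pkl','wb')); cv2.imwrite(f'pics/{f}.png',c['image'][:,:,::-1]); return c
def load(f): return pickle.load(open(f'pics/{f}.pkl','rb'))
def rot(c):
    a=np.array(c['attitude']); return R.from_quat(a).as_matrix() if a.size==4 else a.reshape(3,3)
def rays(c,px):
    p=cv2.undistortPoints(np.array(px,float).reshape(-1,1,2),np.array(c['intrinsics']),np.array(c['distortion'])).reshape(-1,2)
    return np.c_[p,np.ones(len(p))]@rot(c).T
def onz(c,px,z):
    d=rays(c,px); e=np.array(c['eye']); return e+d*((z-e[2])/d[:,2])[:,None]
def proj(c,P):
    Rm=rot(c); return cv2.projectPoints(np.array(P,float).reshape(-1,1,3),cv2.Rodrigues(Rm.T)[0],-Rm.T@np.array(c['eye']),np.array(c['intrinsics']),np.array(c['distortion']))[0].reshape(-1,2)
E
python3 - <<'E'
from h import *
for n in('scene','top'):
    c=snap(n,n+'0'); print(n,c['eye'],c['attitude'],c['intrinsics'])
a=cv2.imread('pics/scene0.png');b=cv2.imread('pics/top0.png')
o=bot.get_obs(); print(o['clock'],o['eef_pos'],o['tool_rot'],o['grip_width'])
E
```

```text
scene [1.46916282 0.03839794 0.75597778] [ 0.60439378  0.66374245 -0.32729101 -0.29501647] [[452.90560985   0.         277.10674858]
 [  0.         452.90560985 205.05927553]
 [  0.           0.           1.        ]]
top [ 0.45478744 -0.0251632   0.98005021] [ 0.70851596 -0.70044251  0.06061289 -0.06092207] [[387.09528794   0.         274.31136608]
 [  0.         387.09528794 211.62193384]
 [  0.           0.           1.        ]]
0.1 [0.17162887 0.46904804 0.23052479] [ 1.74489954e-01  9.84658528e-01 -9.01524608e-04 -1.61144949e-04] 0.08535852951194554
```

View pics/scene0.png

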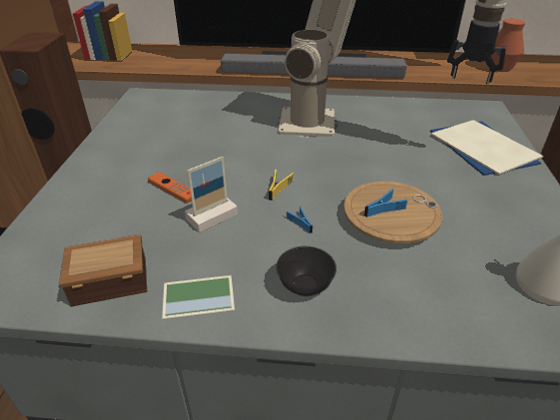

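View pics/top0.png

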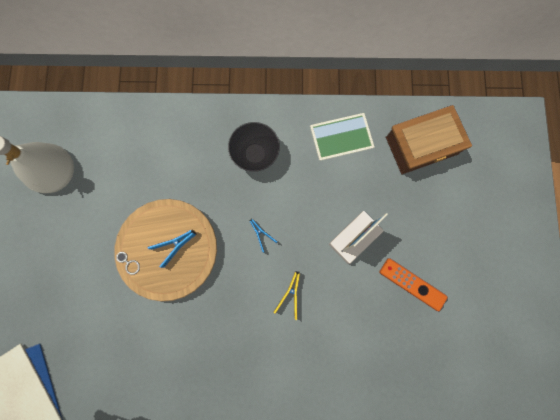

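Blue candidates in the top view are the clip on the turntable (~175,247) and a small one on the cabinet (~262,235); there is also a yellow one (~290,295). The turntable one is the larger blue clip, so it is the one meant. I'll confirm this in an enlarged crop, with the stand alongside.

Run:
```python
from h import *
a=cv2.imread('pics/top0.png');b=cv2.imread('pics/scene0.png')
r=lambda i,x,y,w,h,k:cv2.resize(i[y:y+h,x:x+w],None,fx=k,fy=k,interpolation=cv2.INTER_CUBIC)
# 400x300 tiles
A=r(a,110,195,110,110,3.6363);B=r(a,315,195,100,75,4);C=r(b,175,150,80,85,4)
im=np.zeros((600,800,3),np.uint8)
im[:400,:400]=A[:400,:400];im[:300,400:800]=B;h=min(300,C.shape[0]);im[300:600,400:400+320]=C[:300]
cv2.imwrite('pics/crop.png',im)
c=load('top0');hsv=cv2.cvtColor(a,cv2.COLOR_BGR2HSV)
m=cv2.inRange(hsv,(95,110,40),(125,255,255));m[:,:100]=0
for k in cv2.findContours(m,0,1)[0]:
    if cv2.contourArea(k)>20:
        print('blue',cv2.boundingRect(k),cv2.contourArea(k),cv2.minAreaRect(k))
        if cv2.boundingRect(k)[0]<220:
            print(np.c_[cv2.approxPolyDP(k,1.5,True)[:,0],onz(c,cv2.approxPolyDP(k,1.5,True)[:,0],.065)[:,:2].round(4)])
```

```text
blue (148, 231, 47, 36) 273.0 ((174.5395050048828, 249.0699462890625), (23.153112411499023, 47.94216537475586), 68.68209075927734)
[[1.940e+02 2.330e+02 5.601e-01 1.664e-01]
 [1.890e+02 2.310e+02 5.647e-01 1.785e-01]
 [1.720e+02 2.400e+02 5.428e-01 2.177e-01]
 [1.480e+02 2.470e+02 5.256e-01 2.734e-01]
 [1.540e+02 2.480e+02 5.234e-01 2.590e-01]
 [1.770e+02 2.410e+02 5.406e-01 2.057e-01]
 [1.750e+02 2.480e+02 5.240e-01 2.095e-01]
 [1.600e+02 2.660e+02 4.815e-01 2.423e-01]
 [1.630e+02 2.660e+02 4.816e-01 2.353e-01]]
blue (250, 220, 27, 32) 106.0 ((260.1980285644531, 233.2860107421875), (32.31847381591797, 17.202787399291992), 55.304847717285156)
```

View pics/crop.png

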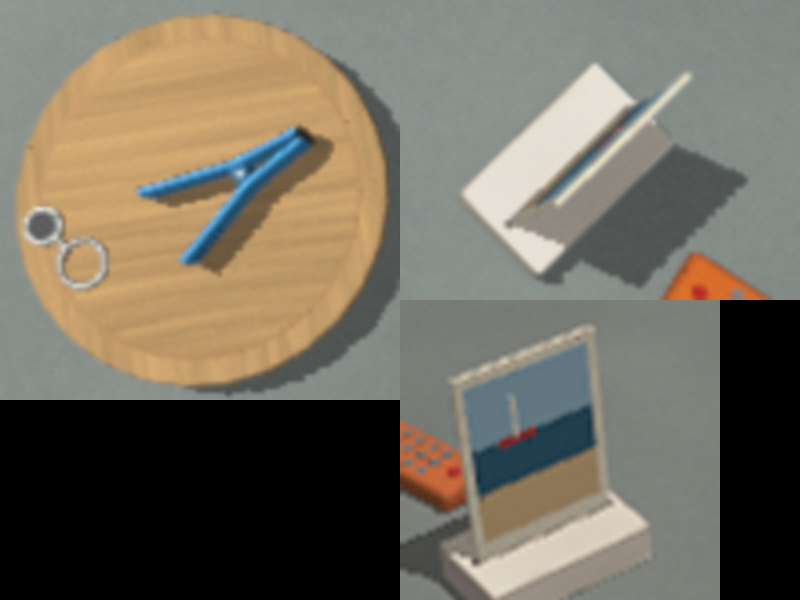

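The crop confirms it: the clip on the turntable is the larger blue one, with its coil at top px (176,243), jaw end at (193.3,232) and lever tails at (148.5,247.5) and (161.4,266.5). The key ring is at the rim (~130,265). The board's top runs from (354.5,245.5), the end nearer the robot, to (387,213.5).

```bash
cat >> h.py <<'E'
def go(p,yaw,o=None):
    """shift (mm, tool axes) and twist (deg) from present pose to TCP p, tool-x yaw deg"""
    o=o or bot.get_obs(); M=R.from_quat(o['tool_rot']).as_matrix()
    y0=np.degrees(np.arctan2(M[1,0],M[0,0])); d=M.T@(np.array(p)-np.array(o['eef_pos']))*1000
    return d.round(1), round(-((yaw-y0+180)%360-180),1), 'yaw0',round(y0,1)
E
python3 - <<'E'
from h import *
c=load('top0');s=load('scene0')
P=onz(c,[(176,242.9),(193.3,232),(148.5,247.5),(161.4,266.5)],.065);print('clip',P[:,:2].round(4))
t=(P[2]+P[3])/2; d=P[1]-t; print('yaw',np.degrees(np.arctan2(d[1],d[0])),np.hypot(*d[:2]))
u=d/np.linalg.norm(d); ys=[P[0],P[1]-.049*u,t+.062*u]; print([y[:2].round(4) for y in ys])
B=onz(c,[(354.5,245.5),(387,213.5)],.168);print('board top',B[:,:2].round(4),np.linalg.norm(B[1]-B[0]))
S=onz(s,[(223.5,157),(188,170)],.168);print('scene',S[:,:2].round(4),np.linalg.norm(S[1]-S[0]))
K=onz(c,[(363.75,211),(330.5,243.5),(350,263.75),(383,231)],.03);print('block',K[:,:2].round(4))
for q in(B,S,[(K[1]+K[2])/2,(K[0]+K[3])/2]): e=q[1]-q[0];print('yaw',np.degrees(np.arctan2(e[1],e[0])),(q[0]+q[1])[:2]/2)
p=np.mean(ys,0)-.042*u; p[2]=.16; yaw=np.degrees(np.arctan2(-d[1],-d[0])); print('target',p,yaw,go(p,yaw))
E
```

```text
clip [[0.5361 0.2078]
 [0.5624 0.1681]
 [0.5245 0.2721]
 [0.4804 0.2389]]
yaw -55.51791006887233 0.1059921927456487
[array([0.5361, 0.2078]), array([0.5347, 0.2085]), array([0.5375, 0.2044])]
board top [[ 0.5257 -0.193 ]
 [ 0.5946 -0.2638]] 0.09875518944358636
scene [[ 0.5317 -0.1864]
 [ 0.5966 -0.2591]] 0.09744163743465732
block [[ 0.624  -0.2466]
 [ 0.542  -0.1627]
 [ 0.4933 -0.2095]
 [ 0.5744 -0.2927]]
yaw -45.77263696295056 [ 0.56018623 -0.22837244]
yaw -48.25069157754885 [ 0.56414448 -0.22274779]
yaw -45.69417210290737 [ 0.55844066 -0.22788627]
target [0.51232438 0.24154316 0.16      ] 124.48208993112767 (array([-398.1,  -96.5,   70.7]), np.float64(35.4), 'yaw0', np.float64(159.9))
```

Emit:
carry_out --plan '[{"dx":-39,"dy":-9,"dz":7,"twist":4,"fingers":-1},{"dx":-78,"dy":-19,"dz":14,"twist":8,"fingers":-1},{"dx":-117,"dy":-28,"dz":21,"twist":12,"fingers":-1},{"dx":-156,"dy":-38,"dz":28,"twist":16,"fingers":-1},{"dx":-195,"dy":-47,"dz":35,"twist":20,"fingers":-1}]'

```text
clock: 0.52
eef_pos: [0.3396, 0.3569, 0.1957]
tool_rot: [0.344, 0.939, -0.0, -0.0]
ft_force: [1.3, 0.6, 0.5]
grip_width: 0.0854
grasp_force: 0.0
```

Run:
```python
from h import *
o=bot.get_obs();print(o['eef_pos'],go([.5123,.2415,.16],124.5))
```

```text
[0.33964373 0.35693363 0.19565019] (array([-206.4,   23.5,   35.6]), np.float64(15.2), 'yaw0', np.float64(139.7))
```

Emit:
carry_out --plan '[{"dx":-40,"dy":5,"dz":7,"twist":3,"fingers":-1},{"dx":-80,"dy":9,"dz":14,"twist":6,"fingers":-1},{"dx":-120,"dy":14,"dz":21,"twist":9,"fingers":-1},{"dx":-160,"dy":18,"dz":28,"twist":12,"fingers":-1},{"dx":-200,"dy":23,"dz":35,"twist":15,"fingers":-1}]'

```text
clock: 0.93
eef_pos: [0.5076, 0.2455, 0.1605]
tool_rot: [0.464, 0.886, -0.0, -0.0]
ft_force: [0.7, 1.1, 0.4]
grip_width: 0.0852
grasp_force: 0.0
```

Run:
```python
from h import *
o=bot.get_obs();print(o['eef_pos'],go([.5123,.2415,.039],124.5))
```

```text
[0.50763544 0.24548764 0.16049057] (array([ -6. ,   1.7, 121.5]), np.float64(0.2), 'yaw0', np.float64(124.7))
```

Emit:
carry_out --plan '[{"dx":-6,"dy":2,"dz":30,"twist":0,"fingers":-1},{"dx":-6,"dy":2,"dz":60,"twist":0,"fingers":-1},{"dx":-6,"dy":2,"dz":90,"twist":0,"fingers":-1},{"dx":-6,"dy":2,"dz":110,"twist":0,"fingers":-1},{"dx":-6,"dy":2,"dz":121,"twist":0,"fingers":-1}]'

```text
clock: 1.35
eef_pos: [0.5093, 0.2419, 0.0365]
tool_rot: [0.463, 0.886, -0.003, -0.002]
ft_force: [0.1, 0.6, -0.3]
grip_width: 0.0856
grasp_force: 0.0
```

Run:
```python
from h import *
o=bot.get_obs();print(o['eef_pos'],go([.5123,.2415,.039],124.5))
a=snap('top','t1');b=snap('scene','s1')
r=lambda i,x,y,w,h,k:cv2.resize(i[y:y+h,x:x+w,::-1],None,fx=k,fy=k,interpolation=cv2.INTER_CUBIC)
cv2.imwrite('pics/c1.png',np.hstack([r(a['image'],110,190,100,120,4),r(b['image'],340,160,100,120,4)]))
```

```text
[0.50927251 0.24188027 0.03650905] (array([-2. ,  2.3, -2.5]), np.float64(0.4), 'yaw0', np.float64(124.9))
```

View pics/c1.png

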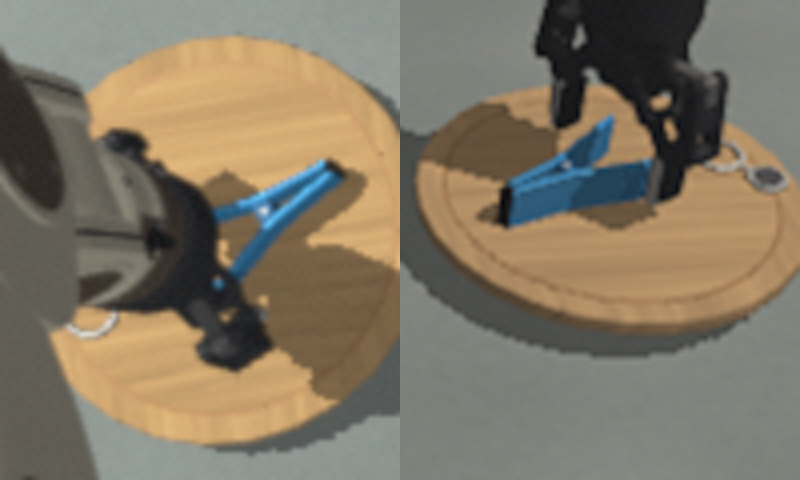

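The fingers straddle both levers (top view crop: coil at (265,210), far finger ~(235,340); the near one is hidden) and the clip is undisturbed. I'll raise 3 mm and close.

Emit:
carry_out --plan '[{"dx":-2,"dy":2,"dz":-3,"twist":0,"fingers":-1},{"dx":-2,"dy":2,"dz":-3,"twist":0,"fingers":-0.5},{"dx":-2,"dy":2,"dz":-3,"twist":0,"fingers":-0.2},{"dx":-2,"dy":2,"dz":-3,"twist":0,"fingers":0.2},{"dx":-2,"dy":2,"dz":-3,"twist":0,"fingers":1}]'

```text
clock: 1.87
eef_pos: [0.516, 0.244, 0.0457]
tool_rot: [0.462, 0.887, 0.002, 0.001]
ft_force: [-0.8, 0.1, 8.6]
grip_width: 0.0391
grasp_force: 8.2
```

Emit:
carry_out --plan '[{"dx":0,"dy":0,"dz":0,"twist":0,"fingers":1},{"dx":0,"dy":0,"dz":0,"twist":0,"fingers":1},{"dx":0,"dy":0,"dz":0,"twist":0,"fingers":1},{"dx":0,"dy":0,"dz":0,"twist":0,"fingers":1},{"dx":0,"dy":0,"dz":0,"twist":0,"fingers":1}]'

```text
clock: 2.28
eef_pos: [0.516, 0.2439, 0.0468]
tool_rot: [0.462, 0.887, 0.002, 0.002]
ft_force: [-2.6, 0.6, 13.0]
grip_width: 0.0165
grasp_force: 60.5
```

Emit:
carry_out --plan '[{"dx":0,"dy":0,"dz":-5,"twist":0,"fingers":1},{"dx":0,"dy":0,"dz":-15,"twist":0,"fingers":1},{"dx":0,"dy":0,"dz":-30,"twist":0,"fingers":1},{"dx":0,"dy":0,"dz":-45,"twist":0,"fingers":1},{"dx":0,"dy":0,"dz":-60,"twist":0,"fingers":1}]'

```text
clock: 2.7
eef_pos: [0.5142, 0.2428, 0.1044]
tool_rot: [0.462, 0.887, -0.0, -0.0]
ft_force: [0.2, -0.3, -0.0]
grip_width: 0.0162
grasp_force: 58.8
```

Run:
```python
from h import *
o=bot.get_obs();print(o['eef_pos'],o['grip_width'],o['grasp_force'],o['ft_force'],o['joint_pos'])
a=snap('top','t2');b=snap('scene','s2')
r=lambda i,x,y,w,h,k:cv2.resize(i[y:y+h,x:x+w,::-1],None,fx=k,fy=k,interpolation=cv2.INTER_CUBIC)
cv2.imwrite('pics/c2.png',np.hstack([r(a['image'],110,190,100,120,4),r(b['image'],340,120,100,120,4)]))
```

```text
[0.51422378 0.24281549 0.10435903] 0.01618216867725992 58.841537833213806 [ 0.21863406 -0.29619045 -0.03763013] [ 4.41151866e-01  4.57951155e-01 -2.28101359e-02  1.09041861e+00
  1.47825972e-05  1.40277395e+00]
```

View pics/c2.png

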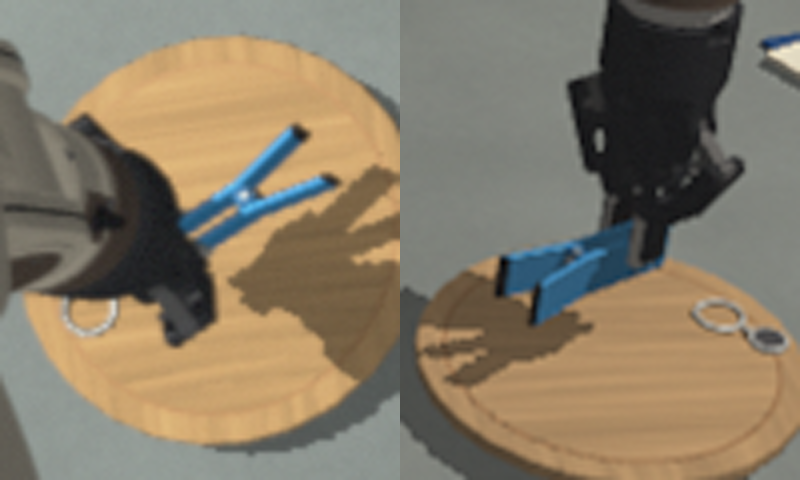

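The clip is held squeezed wide open above the disc, and the key ring is still on. Top-view lip tops are at (185,222.5) and (193,235), coil (171.3,239.3); in the scene view they are at (375,192.5), (366.3,184.5) and (383,183). I'll triangulate them for the tilt and offset.

```bash
cat >> h.py <<'E'
def tri(c,p,s,q):
    d=rays(c,[p])[0];e=rays(s,[q])[0];a,b=np.array(c['eye']),np.array(s['eye'])
    k=np.linalg.lstsq(np.c_[d,-e],b-a,rcond=None)[0];x,y=a+k[0]*d,b+k[1]*e;return (x+y)/2,np.linalg.norm(x-y)
E
python3 - <<'E'
from h import *
c=load('t2');s=load('s2');o=bot.get_obs();M=R.from_quat(o['tool_rot']).as_matrix()
for n,p,q in [('A',(185,222.5),(375,192.5)),('B',(193,235),(366.3,184.5)),('coil',(171.3,239.3),(383,183))]:
    X,g=tri(c,p,s,q);print(n,X.round(4),round(g,4),'tool',(M.T@(X-o['eef_pos'])*1000).round(1))
# target
yb=-46;u=np.array([np.cos(np.radians(yb)),np.sin(np.radians(yb))]);st=np.array([.5605,-.227])
for xs in(-.19,-.1175):
    p=st+xs*u;print(p,go([*p,.2],180+yb))
E
```

```text
A [0.5778 0.1812 0.1167] 0.0083 tool [-86.5  14.5 -10. ]
B [0.5494 0.1617 0.119 ] 0.009 tool [-86.3 -19.9 -12.5]
coil [0.5392 0.2061 0.1195] 0.0024 tool [-44.   -2.9 -13. ]
[ 0.42851491 -0.09032544] (array([-223.9, -262.7,  -94.8]), np.float64(-9.1), 'yaw0', np.float64(124.9))
[ 0.47887764 -0.14247757] (array([-295.5, -251.3,  -94.7]), np.float64(-9.1), 'yaw0', np.float64(124.9))
```

Emit:
carry_out --plan '[{"dx":-15,"dy":-18,"dz":-10,"twist":-1,"fingers":1},{"dx":-40,"dy":-47,"dz":-20,"twist":-2,"fingers":1},{"dx":-65,"dy":-76,"dz":-25,"twist":-3,"fingers":1},{"dx":-90,"dy":-105,"dz":-25,"twist":-4,"fingers":1},{"dx":-115,"dy":-134,"dz":-25,"twist":-5,"fingers":1}]'

```text
clock: 3.22
eef_pos: [0.4695, 0.0706, 0.1281]
tool_rot: [0.423, 0.906, -0.0, 0.0]
ft_force: [0.7, -1.0, -0.7]
grip_width: 0.0165
grasp_force: 58.9
```

Run:
```python
from h import *
o=bot.get_obs();print(o['eef_pos'],o['grip_width'],o['grasp_force'],go([.4285,-.0903,.125],134))
```

```text
[0.46949941 0.07060879 0.12805001] 0.016491178948967594 58.856300711631775 (array([ -96.9, -134.9,    3.1]), np.float64(-4.0), 'yaw0', np.float64(130.0))
```

Emit:
carry_out --plan '[{"dx":-22,"dy":-30,"dz":0,"twist":-1,"fingers":1},{"dx":-44,"dy":-60,"dz":0,"twist":-2,"fingers":1},{"dx":-66,"dy":-90,"dz":0,"twist":-3,"fingers":1},{"dx":-84,"dy":-115,"dz":2,"twist":-4,"fingers":1},{"dx":-96,"dy":-134,"dz":4,"twist":-4,"fingers":1}]'

```text
clock: 3.63
eef_pos: [0.4279, -0.09, 0.1238]
tool_rot: [0.392, 0.92, -0.0, -0.0]
ft_force: [-0.3, 0.8, 0.6]
grip_width: 0.0161
grasp_force: 58.9
```

Run:
```python
from h import *
a=snap('top','t3');b=snap('scene','s3')
o=bot.get_obs();print(o['eef_pos'],o['grip_width'],o['grasp_force'],o['ft_force'],o['joint_pos'],go([.4285,-.0903,.1],134))
r=lambda i,x,y,w,h,k:cv2.resize(i[y:y+h,x:x+w,::-1],None,fx=k,fy=k,interpolation=cv2.INTER_CUBIC)
cv2.imwrite('pics/c3.png',np.hstack([r(a['image'],290,195,100,120,4),r(b['image'],180,110,100,120,4)]))
```

```text
[ 0.42727862 -0.09022769  0.12346749] 0.016726352659782832 58.88194799423218 [0.34093017 1.3748242  0.40621322] [-2.07494674e-01  2.00930715e-01 -3.43010211e-01  1.02884031e+00
 -8.86631451e-04  6.02444845e-01] (array([-0.9,  0.9, 23.5]), np.float64(-0.4), 'yaw0', np.float64(133.6))
```

View pics/c3.png

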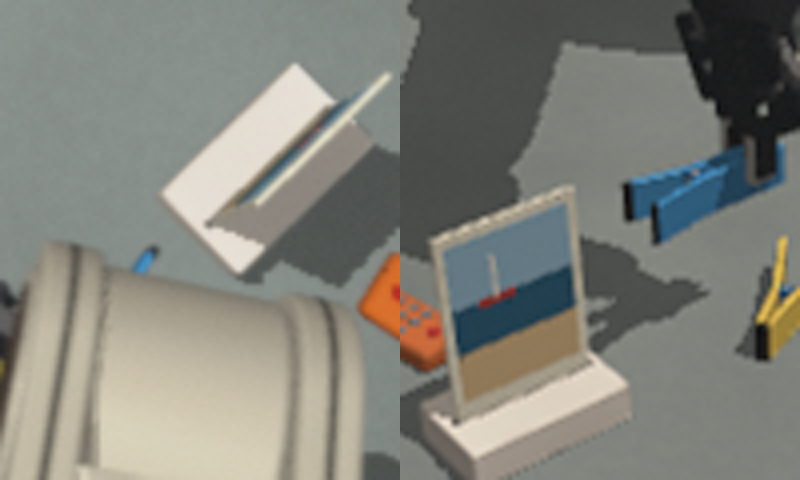

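The scene view shows the open clip upright ahead of the board's near edge, with lip tops at (237,156.3) and (244.3,161.3). The top view shows one lip at (328,257.5); the arm hides the rest.

Run:
```python
from h import *
c=load('t3');s=load('s3');o=bot.get_obs();M=R.from_quat(o['tool_rot']).as_matrix()
X,g=tri(c,(328.25,257.5),s,(244.25,161.25));print('A tri',X.round(4),round(g,4),(M.T@(X-o['eef_pos'])*1000).round(1))
def fr(P,st,yb):
    d=np.array(P)[:2]-st;y=np.radians(yb);return np.array([d[0]*np.cos(y)+d[1]*np.sin(y),-d[0]*np.sin(y)+d[1]*np.cos(y)])*1000
# scene corners: near top, far top, near foot, far foot
q=[(180+(575-400)/4,110+188/4),(180+(432-400)/4,110+241/4)]
f=[(180+(588-400)/4,110+358/4),(180+(458-400)/4,110+416/4)]
T=onz(s,q,.168);F=onz(s,f,.030)
for n,Q in(('top',T),('foot',F)): e=Q[1]-Q[0];print(n,Q[:,:2].round(4),np.linalg.norm(e),np.degrees(np.arctan2(e[1],e[0])),Q[:,:2].mean(0))
for z in(.136,.142):
  P=onz(s,[(244.25,161.25),(237,156.3)],z)
  for st,yb in((np.array([.5595,-.2281]),-45.8),(np.array([.564,-.2227]),-46.)):
    print(z,st,[fr(p,st,yb).round(1) for p in P],'tool',[(M.T@(p-o['eef_pos'])*1000).round(1) for p in P])
for st in([.5595,-.2281],[.564,-.2227]): print('TCP',fr(o['eef_pos'],np.array(st),-46))
print('A top',onz(c,[(328.25,257.5)],.138))
```

```text
A tri [ 0.5016 -0.1412  0.1394] 0.0008 [-88.2  18.7 -16.1]
top [[ 0.5316 -0.1858]
 [ 0.5976 -0.2588]] 0.09843820631615761 -47.90356485435781 [ 0.5646437  -0.22230612]
foot [[ 0.5228 -0.1893]
 [ 0.5911 -0.261 ]] 0.09906092388468936 -46.35330958417054 [ 0.55694125 -0.22516152]
0.136 [ 0.5595 -0.2281] [array([-105.9,   14.9]), array([-105.3,  -16.7])] tool [array([-84.9,  14.5, -12.7]), array([-85.9, -17.1, -12.6])]
0.136 [ 0.564  -0.2227] [array([-105.2,    7.5]), array([-104.5,  -24. ])] tool [array([-84.9,  14.5, -12.7]), array([-85.9, -17.1, -12.6])]
0.142 [ 0.5595 -0.2281] [array([-100.6,   22.9]), array([-100. ,   -8.4])] tool [array([-90.2,  22.5, -18.7]), array([-91.1,  -8.8, -18.6])]
0.142 [ 0.564  -0.2227] [array([-99.9,  15.5]), array([-99.2, -15.7])] tool [array([-90.2,  22.5, -18.7]), array([-91.1,  -8.8, -18.6])]
TCP [-191.02573037    0.6620494 ]
TCP [-190.26725812   -6.3261349 ]
A top [[ 0.5017492  -0.14178202  0.138     ]]
```

Emit:
carry_out --plan '[{"dx":-5,"dy":0,"dz":6,"twist":0,"fingers":1},{"dx":-15,"dy":0,"dz":12,"twist":0,"fingers":1},{"dx":-25,"dy":0,"dz":18,"twist":0,"fingers":1},{"dx":-35,"dy":0,"dz":24,"twist":0,"fingers":1},{"dx":-42,"dy":0,"dz":24,"twist":0,"fingers":1}]'

```text
clock: 4.15
eef_pos: [0.4588, -0.118, 0.0985]
tool_rot: [0.391, 0.92, -0.0, -0.001]
ft_force: [-0.2, 0.1, -0.7]
grip_width: 0.0164
grasp_force: 58.9
```

Run:
```python
from h import *
a=snap('top','t4');b=snap('scene','s4')
o=bot.get_obs();print(o['eef_pos'],o['grip_width'],o['grasp_force'],o['ft_force'])
t=load('top0')
for p,q in(((354.5,245.5),(223.75,157)),((387,213.5),(188,170.25))): print(tri(t,p,b,q))
r=lambda i,x,y,w,h,k:cv2.resize(i[y:y+h,x:x+w,::-1],None,fx=k,fy=k,interpolation=cv2.INTER_CUBIC)
cv2.imwrite('pics/c4.png',np.hstack([r(a['image'],310,195,80,100,5),r(b['image'],180,135,80,100,5)]))
```

```text
[ 0.45941312 -0.11841832  0.09964391] 0.016786218663285207 58.87706279754639 [-0.73074338 -0.73270234 -0.45706482]
(array([ 0.52565026, -0.19041364,  0.16470787]), np.float64(0.006410841796364385))
(array([ 0.59453647, -0.26200941,  0.16637377]), np.float64(0.004299595495321151))
```

View pics/c4.png

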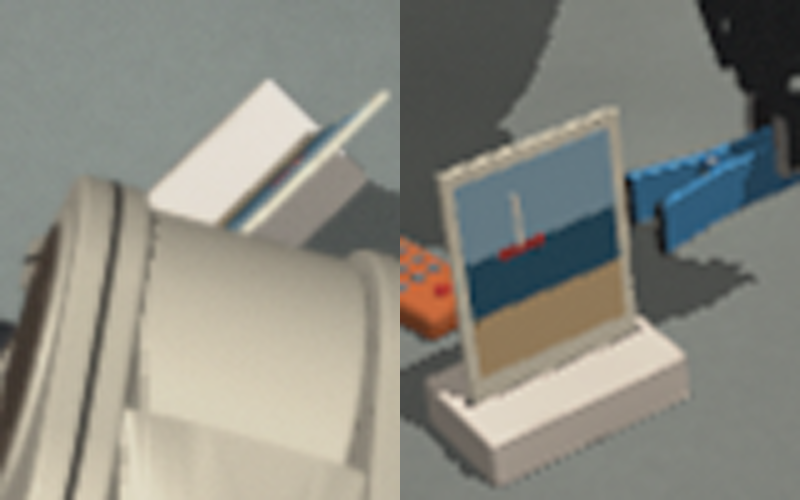

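The clip sits just short of the edge and at about mid-height: scene crop lips at (630,198) and (660,228), edge middle ~(627,213). The triangulated board puts the TCP 2–3 mm to its +y side, so I'll shift −2 and advance 31.

Emit:
carry_out --plan '[{"dx":-3,"dy":-2,"dz":0,"twist":0,"fingers":1},{"dx":-10,"dy":-2,"dz":0,"twist":0,"fingers":1},{"dx":-18,"dy":-2,"dz":0,"twist":0,"fingers":1},{"dx":-26,"dy":-2,"dz":0,"twist":0,"fingers":1},{"dx":-31,"dy":-2,"dz":0,"twist":0,"fingers":1}]'

```text
clock: 4.67
eef_pos: [0.4796, -0.1426, 0.1007]
tool_rot: [0.392, 0.92, 0.0, 0.001]
ft_force: [-1.1, -0.4, -0.1]
grip_width: 0.0167
grasp_force: 58.9
```

Emit:
carry_out --plan '[{"dx":0,"dy":0,"dz":0,"twist":0,"fingers":1},{"dx":0,"dy":0,"dz":0,"twist":0,"fingers":1},{"dx":0,"dy":0,"dz":0,"twist":0,"fingers":1},{"dx":0,"dy":0,"dz":0,"twist":0,"fingers":1},{"dx":0,"dy":0,"dz":0,"twist":0,"fingers":1}]'

```text
clock: 5.08
eef_pos: [0.478, -0.1414, 0.1003]
tool_rot: [0.391, 0.92, -0.0, -0.0]
ft_force: [0.5, -0.4, -0.5]
grip_width: 0.0166
grasp_force: 58.9
```

Run:
```python
from h import *
a=snap('top','t5');b=snap('scene','s5')
o=bot.get_obs();print(o['eef_pos'],o['grip_width'],o['grasp_force'],o['ft_force'])
d=np.array(o['eef_pos'])[:2]-[.5601,-.2262];y=np.radians(-46.1);print(d@[np.cos(y),np.sin(y)],d@[-np.sin(y),np.cos(y)])
r=lambda i,x,y,w,h,k:cv2.resize(i[y:y+h,x:x+w,::-1],None,fx=k,fy=k,interpolation=cv2.INTER_CUBIC)
cv2.imwrite('pics/c5.png',np.hstack([r(a['image'],310,195,80,100,5),r(b['image'],180,135,80,100,5)]))
```

```text
[ 0.47811528 -0.14147747  0.1003311 ] 0.01636935145182501 58.8801634311676 [ 1.05382448  0.60811551 -1.24755247]
-0.11789526793065001 -0.0003274266175873966
```

View pics/c5.png

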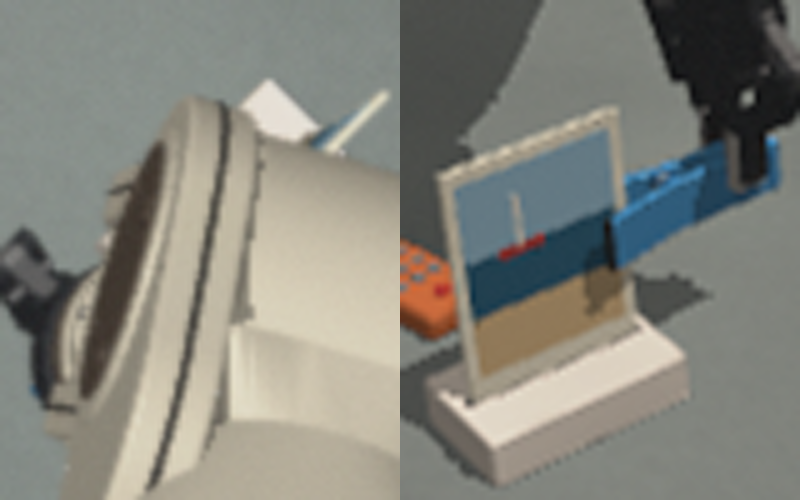

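The near lip is in front of the board (its end at crop (608,240)), the far jaw is hidden behind it, and the stand has not moved. I'll check the depth by casting a ray onto the jaw's plane.

Run:
```python
from h import *
s=load('s5');y=np.radians(-46.1);Q=np.array([[np.cos(y),np.sin(y),0],[-np.sin(y),np.cos(y),0],[0,0,1]])
e=Q@(np.array(s['eye'])-[.5601,-.2262,0])
px=[(180+(608-400)/5,135+h/5) for h in(212,268)]+[(180+(627-400)/5,135+213/5)]
for p,yy in zip(px,(.016,.016,0)):
    d=Q@rays(s,[p])[0]; print(p,(e+d*(yy-e[1])/d[1])*1000)
```

```text
(221.6, 177.4) [-32.49564103  16.         118.80054089]
(221.6, 188.6) [-29.40654196  16.          85.7579057 ]
(225.4, 177.6) [-52.75462199   0.         101.06836953]
```

```bash
python3 -c "
from h import *
print(job_done())"
```

```text
the job is handed in; nothing more can be done
None
```

I handed the job in with the blue clip held squeezed open around the board's nearer edge at about half height. By my measurements the jaw tips are roughly 18 mm past the edge; the far jaw was hidden behind the board, so its clearance is worked out from the grip, not seen. `job_done` returned no verdict.

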